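# Zero the dough sheeter and open it three turns

### The job

The roller setting of this bench dough sheeter has been lost; set it again for 3 mm tart bases (the screw moves 1 mm a turn). Wind the crank on top clockwise (seen from above) until the two rollers just touch - you can only feel it, the crank comes up hard; stop there at once and do not force it, or the machine gets wrenched round on its rubber feet - then wind it back counter-clockwise exactly three full turns. Let go of the crank and swing the clamp lever clockwise as far as it goes, so that the setting is locked, and leave the things standing around the machine alone.

Things in the scene. Friction and masses are not known exactly. Their poses are not given: they have to be found in the camera images.
- sheeter: Bench dough sheeter, stainless and white, on four rubber feet stuck to the bench: two steel rollers, one above the other, between two side plates under a top beam. Origin on the bench below the crank's axis; x runs across the rollers (away from the robot at yaw 0), y along them to the left, z up. Base 290 (x) by 430 mm (y), motor box at the left out to y 270 mm, 174 mm high; top beam 66 (x) by 396 mm (y), top at 225 mm.
- crank_axis (a point): Fixed point on the crank's vertical axis, 294 mm above the bench, level with the middle of the crank's grip. The crank arm turns at 246 to 255 mm, hub and nut reach 267 mm. The crank starts at any angle, 0.35 to 1.05 turns open; the angle and count at which the rollers touch are not known. Turning takes about 3 N at the grip; clockwise from above closes, counter-clockwise opens, 1 mm a turn.
- crank_grip (a point): Centre of the crank's upright black grip, a round sleeve 66 mm tall, 27 mm thick (25 near the ends), 70 mm from the crank's axis, top at 327 mm. It spins freely on its pin: hold it and lead it round without turning the hand. Once the rollers touch it stops hard: the only give is the machine twisting on its rubber feet, some 18 N per mm at the grip. The crank stays where it is left.
- upper_axle (a point): Centre of the upper roller (60 mm thick, 336 mm long), midway along its axle, about 135 to 140 mm above the bench, straight below the crank. It moves up and down with the crank, 1 mm a turn. Its two guide posts (16 mm thick, 135 mm to either side of the crank's axis) stick out of the top beam up to about 265 mm. It touches the lower roller when the two axles are 60 mm apart.
- lower_axle (a point): Centre of the lower roller (60 mm thick, 336 mm long), midway along its axle, about 75 mm above the bench, fixed.
- clamp_pivot (a point): Fixed point on the vertical axis of the clamp lever, 252 mm above the bench, at the right-hand end of the top beam, 168 mm from the crank's axis. The lever's hub there is 24 mm thick and reaches from 241 to 269 mm; the clamp block under it reaches 237 mm.
- clamp_end (a point): Centre of the thick black end of the clamp lever, 64 mm from the lever's axis and 268 mm above the bench; the end is a rounded bar 16 mm thick and 32 mm long in line with the lever. From the hub the lever, an 11 mm round bar, climbs from 257 mm to 268 mm above the bench.
- clamp (a joint): Angle of the clamp lever, rad, growing clockwise (from above). At 0 it points to the machine's right (-y of the machine), loose; at 1.35 it meets its stop, points nearly towards the robot (-x of the machine) and is tight. Starts at 0 to 0.25. Swinging it takes about 6 N at its end; it stays where it is left.
- bowl: Bystander: small steel bowl, 150 mm wide, 65 mm tall, on the bench to the left of the machine; origin under its centre.
- jar: Bystander: white closed jar with a steel cap, 72 mm thick, 110 mm tall, on the bench right of the machine; origin under its centre.
- scraper: Bystander: bench scraper, 110 by 130 mm steel blade with a wooden handle, 22 mm tall, lying flat to the right of the machine towards the robot; origin under its middle.

How it is judged:
On the way, in this order (a step that is already met when the one before it is completed fails the run):
1. the crank has been wound down until the rollers touch (z of upper_axle in the frame of lower_axle below 0.06001 m), for 0.1 s.
2. the crank has been wound back three turns (within 0.08 turn) (z of upper_axle in the frame of lower_axle between 0.06292 and 0.06308 m), for 0.4 s.
3. the clamp lever is tight (value of joint clamp above 1.15 rad), for 0.2 s.
At the end, for the whole second after the job is handed in: The rollers stand three turns (3 mm) open from where they touch, within 0.08 turn (0.08 mm); the clamp lever is swung tight, past 1.15 of its 1.35 rad; the bystanders are at rest within 30 mm of their places and the robot has let go (all of step 2 and value of joint clamp above 1.15 rad and linear speed of each of bowl, jar, scraper below 0.02 m/s).
It fails at once if with the rollers touching, the crank is forced so hard (about 28 N at the grip) that the machine twists on its rubber feet by 3.7 mm at the clamp lever's axis (z of upper_axle in the frame of lower_axle below 0.06005 m and distance of clamp_pivot from where it was at the start of the episode above 0.0037 m).
It fails at once if the bowl is pushed more than 30 mm from its place (distance of bowl from where it was at the start of the episode above 0.03 m).
It fails at once if the jar is pushed more than 30 mm from its place (distance of jar from where it was at the start of the episode above 0.03 m).
It fails at once if the scraper is pushed more than 30 mm from its place (distance of scraper from where it was at the start of the episode above 0.03 m).
It also fails if it takes over 72 s, if anything falls off the work surface, if the arm or the gripper's body presses on something with over 40 N, if the wrist force passes 120 N, or if a joint passes its speed limit or range.

### The arm

A 6-joint arm with a two-finger parallel gripper is mounted at the origin on the work surface. World frame = base frame: x ahead of the robot, y to its left, z up, the work surface at z = 0. Lengths are in m, angles in rad, forces in N, time in s.
With the tool pointing down it reaches from about 0.275 to 0.725 m from the base axis. Payload 15.9 kg.
Tool frame: the origin (TCP) lies between the finger pads; the fingertips stand 25 mm ahead of it and the grasp point (between the pads) lies 6 mm ahead of it; x points along the fingers, y is the direction in which the jaws open and shut, and the axes are right-handed (so a half turn about x gives the same grasp; the last joint's range is limited). The gripper opens to 85 mm and grips with 20 to 120 N. Pads are 22 mm wide; open, the fingers measure 114 mm over their backs; the gripper's body (76 mm by 85 mm) begins 54 mm behind the grasp point. The pads swing forward as they close: fully open they stand 13 mm farther back than shut.
Start: joints at [1.199, 0.213, -0.034, 1.323, 0, 1.571], TCP at [0.182, 0.466, 0.256] pointing down, gripper open.
Joint ranges: [-2.98, 2.98], [-0.74, 1.72], [-1.14, 1.35], [-2.1, 2.04], [-1.57, 1.44], [-3.14, 3.14]. Speed limits (rad/s): [1.89, 1.89, 2.39, 2.57, 3.14, 3.14].

### API

Orientations are given as a rotation vector (axis times angle).
In Python, from cell import env, capture, calibration, finder gives the robot as it stands.
- The arm moves only by the tool play_rows, never from a script. Its arguments are lists of equal length, an entry for each row: "claw": the closure, from 0 (fully open) to 1 (shut); "xyz": the shift along the tool's x, y, z in cm, a list of three; "rotation": the turn, a rotation vector about the tool's x, y, z in rad, a list of three. A call has 1 to 10 rows; each row shifts and turns the commanded pose from where the row before left it, along the tool's axes as they then stand; what a row does not reach is not made up. A row lasts 1/10 s, in which the tool goes at most 50 mm and 8.59 degrees, less where a joint would pass 70% of its speed; a pose out of reach is approached as far as the arm can. A call with a gripper value outside its range is refused whole. The fingers move at their own pace and stop on an object; "squeeze" is the grip in N (left out, the last holds). Time passes only in rows, so rows that do not move let the fingers close. It gives the time, the measured TCP pose, the force and the opening at its end, in the units of the state.
- env.get_obs(): the state, without advancing time (a new reading comes with each control period).
- capture(name): name is "scene" or "top"; returns the picture (480x640x3 uint8, red, green, blue); there is no depth.
- calibration(name): a dict with "camera_matrix" (3x3 intrinsics, pixels), "view" (4x4, takes a point from world to camera coordinates). Camera axes: x right, y up, looking along -z (the intrinsics and any distortion apply to the point x, -y, -z); pixel columns grow to the right and rows downward; lengths in m; the calibration is good to about 2 mm. A picture is of the moment at which its call begins. calibration takes no time and is no camera call.
- env.close_job(): hands the job in, once; it reports no verdict.
Trained networks look in the newest picture that a camera, given by its name, has taken for a name from the list of things; names that differ only in an ending like _2 or _b are one class to them, and where a whole thing is asked for, a point or a joint stands for the part that bears it (a point fixed in the world has none). Each returns a list of dicts, best first, with "confidence" (0 to 1); they miss things now and then, are a little off and sometimes report something else, mostly with a low value. They report only what shows in the picture. A call takes as long as a camera call.
- finder.outline_of(camera, thing): "mask" (480x640 bool, what is visible of it) and "rect" ([centre column, centre row, width, height] in pixels, round what is visible of it).
- finder.spot_point(camera, thing): "uv" ([column, row] in pixels: a listed point, or the origin of a listed thing).
The state is a dict: "time": time; "q": joint angles; "qvel": joint speeds; "joint_torque": joint torques, N m; "ee_pos": TCP position; "eef_rot": TCP orientation; "ft_force": force on the tool from outside, world axes, zero at the start; "ft_torque": the same for the moment, N m; "grip_width": finger opening in m.
Only numpy, scipy, OpenCV 4.12 (cv2) and the standard library are available. Lean on these libraries where they do the work, as an engineer would, in place of code of your own. Each camera call takes 0.05 s, during which the arm holds its last target.

## Working session

There is one attempt and no reset: what is moved stays moved. The work goes in short steps, Python scripts to look and compute and a tool call to move; the robot and the scene stay as the last step left them, time stands still between calls to the robot, and variables do not carry over. Pictures are saved under pics/ and viewed, and the job is handed in when it is done.

Besides the shell and the picture viewer there is one more tool, called after "Call:" as a command line: name --argument value ..., lists and objects as JSON in quotes. play_rows: Moves the arm, as the interface text tells. Its arguments: {"type":"object","properties":{"claw":{"type":"array","items":{"type":"number"}},"xyz":{"type":"array","items":{"type":"array","items":{"type":"number"}}},"rotation":{"type":"array","items":{"type":"array","items":{"type":"number"}}},"squeeze":{"type":"number"}},"required":["claw","xyz","rotation"]}

```bash
ls; mkdir -p pics
cat > h.py <<'E'
import numpy as np, cv2
from cell import env, capture, calibration, finder
def snap(n,f):
    im=capture(n); cv2.imwrite('pics/'+f,im[:,:,::-1]); return im
def ray(cam,uv):
    c=calibration(cam);K=np.array(c['camera_matrix']);V=np.array(c['view'])
    p=np.linalg.inv(K)@np.array([uv[0],uv[1],1.]); d=V[:3,:3].T@np.array([p[0],-p[1],-p[2]])
    return -V[:3,:3].T@V[:3,3], d/np.linalg.norm(d)
def atz(cam,uv,z):
    o,d=ray(cam,uv); return o+d*(z-o[2])/d[2]
def proj(cam,P):
    c=calibration(cam);K=np.array(c['camera_matrix']);V=np.array(c['view'])
    p=V[:3,:3]@np.array(P)+V[:3,3]; q=K@np.array([p[0],-p[1],-p[2]]); return q[:2]/q[2]
def tri(uv1,uv2):
    o1,d1=ray('scene',uv1);o2,d2=ray('top',uv2)
    A=np.array([d1,-d2]).T; t=np.linalg.lstsq(A,o2-o1,rcond=None)[0]
    a=o1+d1*t[0];b=o2+d2*t[1]; return (a+b)/2,np.linalg.norm(a-b)
E
python3 - <<'E'
from h import *
s=snap('scene','s0.png');t=snap('top','t0.png')
print(calibration('scene'),calibration('top'))
print(env.get_obs())
for n in ['crank_axis','crank_grip','clamp_pivot','clamp_end','upper_axle','lower_axle','bowl','jar','scraper','sheeter']:
    for c in ['scene','top']:
        print(n,c,[(np.round(r['uv'],1),round(r['confidence'],2)) for r in finder.spot_point(c,n)][:3])
print(env.get_obs()['time'])
E
```

```text
pics
{'camera_matrix': array([[466.87940853,   0.        , 318.02584089],
       [  0.        , 466.87940853, 244.6194176 ],
       [  0.        ,   0.        ,   1.        ]]), 'view': array([[ 0.12259061,  0.99245109,  0.0035168 , -0.11320869],
       [-0.79334115,  0.09586562,  0.60118184,  0.32506147],
       [ 0.59630644, -0.07648928,  0.79910451, -1.40727393],
       [ 0.        ,  0.        ,  0.        ,  1.        ]])} {'camera_matrix': array([[592.0110694 ,   0.        , 314.37574962],
       [  0.        , 592.0110694 , 243.75418741],
       [  0.        ,   0.        ,   1.        ]]), 'view': array([[ 0.00999531, -0.99979278,  0.01773366,  0.03007282],
       [ 0.99776929,  0.01114255,  0.06582014, -0.55958728],
       [-0.0660041 ,  0.01703621,  0.99767391, -1.60349996],
       [ 0.        ,  0.        ,  0.        ,  1.        ]])}
{'time': 0.1, 'q': array([ 1.19897508e+00,  2.13276958e-01, -3.49237189e-02,  1.32350184e+00,
        3.95209255e-05,  1.57082383e+00]), 'qvel': array([ 0.00112274, -0.00139344,  0.00274686,  0.00023788,  0.00045181,
       -0.00067711]), 'j
[... 690 characters left out ...]
, (array([340. , 241.9]), 0.3)]
clamp_end scene [(array([275.4, 215.6]), 0.31)]
clamp_end top [(array([445.4, 231.2]), 0.48)]
upper_axle scene [(array([281.5, 267.6]), 0.72)]
upper_axle top []
lower_axle scene [(array([283.1, 280. ]), 0.91), (array([427.9, 258.2]), 0.24)]
lower_axle top [(array([343.9, 241.6]), 0.86)]
bowl scene [(array([426.3, 259.1]), 0.62), (array([279.9, 267.2]), 0.57)]
bowl top [(array([211.3, 268.2]), 0.61)]
jar scene [(array([121.8, 341. ]), 0.83)]
jar top [(array([462.7, 220.2]), 0.64)]
scraper scene [(array([138.7, 270.9]), 0.98)]
scraper top [(array([461.2, 288. ]), 0.66)]
sheeter scene [(array([281.9, 299.2]), 0.63)]
sheeter top [(array([339.3, 245.9]), 0.64)]
1.1
```

View pics/s0.png

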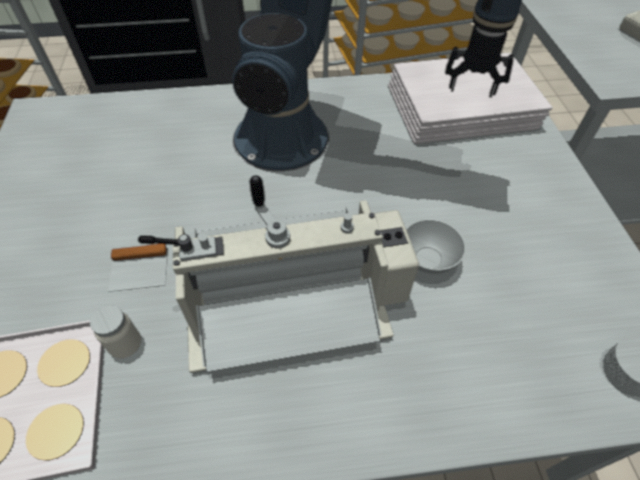

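View pics/t0.png

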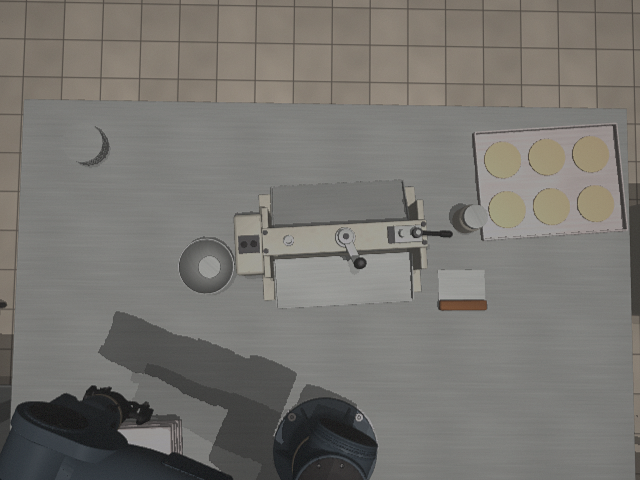

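Run:
```python
from h import *
s=cv2.imread('pics/s0.png');t=cv2.imread('pics/t0.png')
cv2.imwrite('pics/sz.png',cv2.resize(s[160:310,140:340],None,fx=4,fy=4))
cv2.imwrite('pics/tz.png',cv2.resize(t[170:320,310:510],None,fx=4,fy=4))
# top/scene estimates
print('axis',tri((272.6,219.9),(346.2,236)),atz('top',(346.2,236),.294))
print('piv',tri((184.4,241.3),(416.9,229.1)),atz('top',(416.9,229.1),.252),atz('scene',(184.4,241.3),.252))
print('grip',tri((257.1,190.2),(359.9,265.8)),atz('top',(359.9,265.8),.294),atz('scene',(257.1,190.2),.294))
print('end',atz('top',(445.4,231.2),.268))
print('jar',atz('top',(462.7,220.2),.0),'scr',atz('top',(461.2,288),0),'bowl',atz('top',(211.3,268.2),0))
```

```text
axis (array([ 0.56049828, -0.03588917,  0.27931337]), np.float64(0.006543965370950943)) [ 0.55948759 -0.03157229  0.294     ]
piv (array([ 0.57976714, -0.19868274,  0.26593641]), np.float64(0.0005262627201819683)) [ 0.5810399  -0.20108092  0.252     ] [ 0.56859055 -0.20257618  0.252     ]
grip (array([ 0.4921509 , -0.06339566,  0.2890862 ]), np.float64(0.0004129629070749465)) [ 0.49199811 -0.06313881  0.294     ] [ 0.49692441 -0.06290723  0.294     ]
end [ 0.57541413 -0.2645929   0.268     ]
jar [ 0.63091158 -0.37748953  0.        ] scr [ 0.44222179 -0.37207813  0.        ] bowl [0.48980281 0.31890482 0.        ]
```

View pics/sz.png

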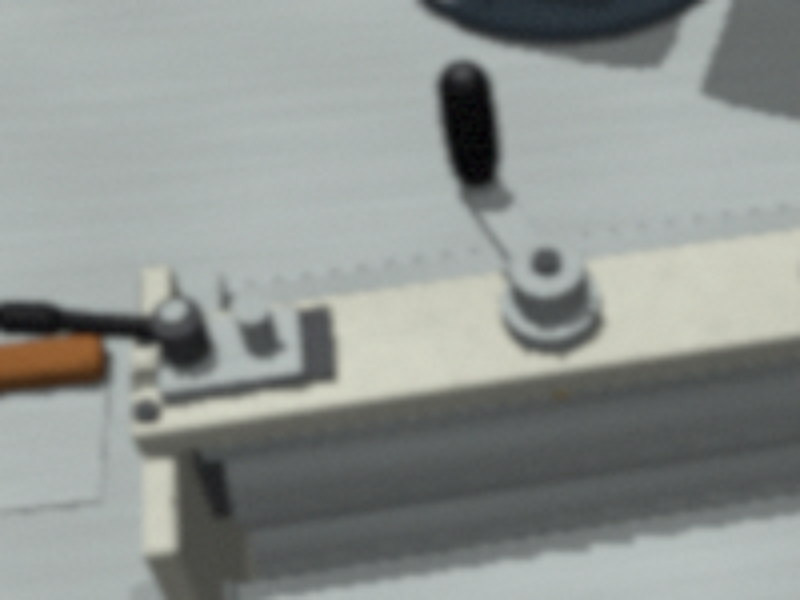

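View pics/tz.png

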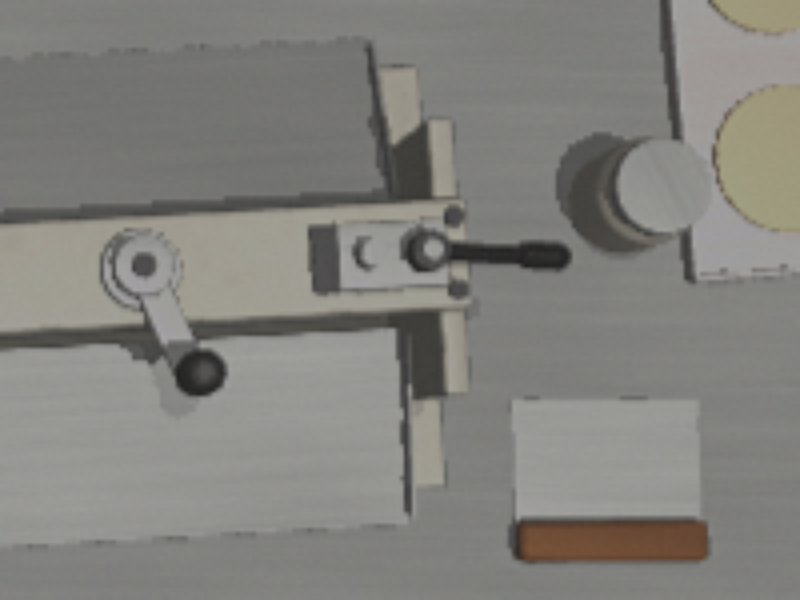

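Run:
```python
from h import *
def sol(ps,z=None):
    from scipy.optimize import least_squares
    return least_squares(lambda P:np.concatenate([(proj(c,[*P,zz])-np.array(uv)) for c,uv,zz in ps]),[.5,-.1])
for n,ps in {'axis':[('top',(345.75,236),.267),('scene',(140+546/4,160+263/4),.267)],
 'piv':[('top',(417.3,232),.269),('scene',(140+178/4,160+308/4),.269)],
 'grip':[('top',(360.75,262.75),.327),('scene',(140+465/4,160+70/4),.327),('scene',(140+482/4,160+180/4),.261)],
 'end':[('top',(310+548/4,170+256/4),.276),('scene',(140+30/4,160+315/4),.27)]}.items():
    r=sol(ps);print(n,np.round(r.x,4),np.round(r.fun,1), [np.round(atz(c,uv,z)[:2],4) for c,uv,z in ps])
```

```text
axis [ 0.563  -0.0329] [ 0.2 -0.6  0.1 -0.6] [array([ 0.5616, -0.0324]), array([ 0.5645, -0.0332])]
piv [ 0.5725 -0.1985] [-0.1  0.1 -0.1  0.1] [array([ 0.5727, -0.1988]), array([ 0.5724, -0.1984])]
grip [ 0.4996 -0.061 ] [-0.4 -0.8  0.1  1.  -0.6 -1.9] [array([ 0.4978, -0.0619]), array([ 0.497 , -0.0611]), array([ 0.5047, -0.0601])]
end [ 0.5686 -0.2645] [-0.8 -0.2 -0.6 -0.3] [array([ 0.5682, -0.2664]), array([ 0.5693, -0.2634])]
```

```bash
cat >> h.py <<'E'
from scipy.spatial.transform import Rotation as R
C=np.array([.563,-.0328]); RAD=.07
def st():
    o=env.get_obs(); T=R.from_rotvec(o['eef_rot']).as_matrix()
    return o,T
def tocmd(dw,T): return np.round(100*T.T@np.asarray(dw),2)
E
python3 - <<'E'
from h import *
o,T=st();print(o['time'],np.round(T,3))
g=np.array([.4985,-.0612,.39]);print(tocmd(g-o['ee_pos'],T), g-o['ee_pos'])
E
```

```text
1.1 [[ 0.     0.363  0.932]
 [ 0.     0.932 -0.363]
 [-1.     0.     0.   ]]
[-13.37 -37.59  48.67] [ 0.31686484 -0.52704288  0.13368409]
```

Call:
play_rows --claw '[0, 0, 0]' --xyz '[[-4.5, 0, 0], [-4.5, 0, 0], [-4.4, 0, 0]]' --rotation '[[-0.124, 0, 0], [-0.124, 0, 0], [-0.124, 0, 0]]' --squeeze 20

```text
time: 1.4
ee_pos: [0.1815, 0.4653, 0.3921]
eef_rot: [-0.004, 1.571, 0.004]
ft_force: [0.8, 1.5, -0.1]
grip_width: 0.0855
```

Run:
```python
from h import *
o,T=st();print(o['time'],np.round(T,3),o['ee_pos'],np.round(o['q'],3))
g=np.array([.4985,-.0612,.39]);print(tocmd(g-o['ee_pos'],T), g-o['ee_pos'])
```

```text
1.4 [[ 0.    -0.005  1.   ]
 [-0.     1.     0.005]
 [-1.    -0.     0.   ]] [0.18145133 0.46530392 0.39206811] [ 1.199  0.24   0.344  1.675 -0.     1.194]
[  0.21 -52.82  31.43] [ 0.31704867 -0.52650392 -0.00206811]
```

Call:
play_rows --claw '[0, 0, 0, 0, 0, 0, 0, 0, 0, 0]' --xyz '[[0, -3.3, 2], [0, -3.3, 2], [0, -3.3, 2], [0, -3.3, 2], [0, -3.3, 2], [0, -3.3, 2], [0, -3.3, 2], [0, -3.3, 2], [0, -3.3, 2], [0, -3.3, 2]]' --rotation '[[0, 0, 0], [0, 0, 0], [0, 0, 0], [0, 0, 0], [0, 0, 0], [0, 0, 0], [0, 0, 0], [0, 0, 0], [0, 0, 0], [0, 0, 0]]'

```text
time: 2.4
ee_pos: [0.3822, 0.1344, 0.3905]
eef_rot: [-0.0, 1.57, 0.0]
ft_force: [1.2, 1.4, 0.3]
grip_width: 0.0859
```

Call:
play_rows --claw '[0, 0, 0, 0, 0, 0]' --xyz '[[0, -3.3, 2], [0, -3.3, 2], [0, -3.3, 2], [0, -3.3, 2], [0, -3.3, 2], [0, -3.3, 1.5]]' --rotation '[[0, 0, 0], [0, 0, 0], [0, 0, 0], [0, 0, 0], [0, 0, 0], [0, 0, 0]]'

```text
time: 3.0
ee_pos: [0.4975, -0.0637, 0.3901]
eef_rot: [0.0, 1.571, 0.0]
ft_force: [0.6, 0.6, -0.1]
grip_width: 0.0851
```

Run:
```python
from h import *
o,T=st();print(o['time'],np.round(T,4),o['ee_pos'],np.round(o['q'],3))
g=np.array([.4985,-.0612,.39]);print(tocmd(g-o['ee_pos'],T), g-o['ee_pos'])
snap('scene','s1.png');snap('top','t1.png')
```

```text
3.0 [[-0.e+00  0.e+00  1.e+00]
 [ 1.e-04  1.e+00 -0.e+00]
 [-1.e+00  1.e-04 -0.e+00]] [ 0.49752529 -0.06373259  0.39011197] [-0.127  0.244  0.344  1.671  0.    -0.127]
[0.01 0.25 0.1 ] [ 0.00097471  0.00253259 -0.00011197]
```

Call:
play_rows --claw '[0, 0, 0, 0, 0]' --xyz '[[2, 0.25, 0.1], [2.5, 0, 0], [2.5, 0, 0], [2, 0, 0], [0, 0, 0]]' --rotation '[[0, 0, 0], [0, 0, 0], [0, 0, 0], [0, 0, 0], [0, 0, 0]]'

```text
time: 3.6
ee_pos: [0.4965, -0.0591, 0.2983]
eef_rot: [0.0, 1.574, 0.001]
ft_force: [0.4, -0.1, -0.5]
grip_width: 0.0854
```

Call:
play_rows --claw '[1, 1, 1, 1, 1, 1, 1]' --xyz '[[0, 0, 0], [0, 0, 0], [0, 0, 0], [0, 0, 0], [0, 0, 0], [0, 0, 0], [0, 0, 0]]' --rotation '[[0, 0, 0], [0, 0, 0], [0, 0, 0], [0, 0, 0], [0, 0, 0], [0, 0, 0], [0, 0, 0]]'

```text
time: 4.3
ee_pos: [0.4981, -0.0598, 0.3011]
eef_rot: [-0.0, 1.569, -0.0]
ft_force: [-0.9, -1.4, 6.3]
grip_width: 0.0259
```

Run:
```python
from h import *
o,T=st();print(o['time'],o['ee_pos'],o['ft_force'],o['grip_width'])
s=snap('scene','s2.png');cv2.imwrite('pics/sz2.png',cv2.resize(s[100:310,140:340,::-1],None,fx=2.8,fy=2.8))
```

```text
4.3 [ 0.4980506  -0.05982451  0.30107717] [-0.90436488 -1.35742992  6.33870877] 0.02585508779895996
```

View pics/sz2.png

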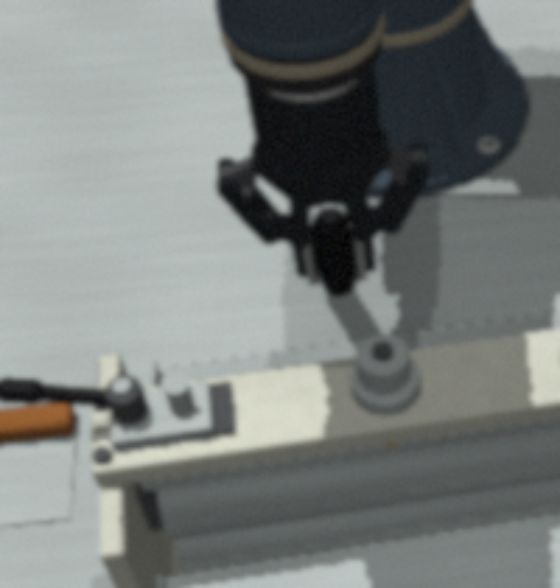

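Call:
play_rows --claw '[1, 1]' --xyz '[[-0.3, 0, 0], [0, 0, 0]]' --rotation '[[0, 0, 0], [0, 0, 0]]'

```text
time: 4.55
ee_pos: [0.4976, -0.0595, 0.3022]
eef_rot: [0.0, 1.573, 0.0]
ft_force: [3.6, -0.6, -15.4]
grip_width: 0.0258
```

Call:
play_rows --claw '[1, 1]' --xyz '[[-0.3, 0, 0], [0, 0, 0]]' --rotation '[[0, 0, 0], [0, 0, 0]]'

```text
time: 4.75
ee_pos: [0.4971, -0.0595, 0.3045]
eef_rot: [0.0, 1.575, 0.0]
ft_force: [3.3, -0.3, -25.2]
grip_width: 0.0257
```

Call:
play_rows --claw '[1, 1]' --xyz '[[-0.3, 0, 0], [0, 0, 0]]' --rotation '[[0, 0, 0], [0, 0, 0]]'

```text
time: 4.95
ee_pos: [0.4967, -0.0595, 0.3072]
eef_rot: [0.0, 1.576, 0.001]
ft_force: [1.2, -1.6, -28.1]
grip_width: 0.0253
```

Call:
play_rows --claw '[0.72, 0.72, 0.72]' --xyz '[[0, 0, 0], [0.4, 0, 0], [0, 0, 0]]' --rotation '[[0, 0, 0], [0, 0, 0], [0, 0, 0]]'

```text
time: 5.25
ee_pos: [0.4973, -0.0599, 0.3064]
eef_rot: [-0.001, 1.57, -0.001]
ft_force: [-7.6, -2.8, 8.3]
grip_width: 0.0255
```

Call:
play_rows --claw '[0.7, 0.7, 0.7]' --xyz '[[0, 0, 0], [0.3, 0, 0], [0, 0, 0]]' --rotation '[[0, 0, 0], [0, 0, 0], [0, 0, 0]]'

```text
time: 5.55
ee_pos: [0.4979, -0.0599, 0.3047]
eef_rot: [-0.001, 1.567, -0.001]
ft_force: [-8.4, -3.2, 23.2]
grip_width: 0.026
```

Call:
play_rows --claw '[0.68, 0.68]' --xyz '[[0, 0, 0], [0, 0, 0]]' --rotation '[[0, 0, 0], [0, 0, 0]]'

```text
time: 5.75
ee_pos: [0.4979, -0.0596, 0.3028]
eef_rot: [-0.0, 1.57, 0.0]
ft_force: [-0.5, -0.1, -0.1]
grip_width: 0.0272
```

Call:
play_rows --claw '[0.66, 0.66]' --xyz '[[0, 0, 0], [0, 0, 0]]' --rotation '[[0, 0, 0], [0, 0, 0]]'

```text
time: 5.95
ee_pos: [0.4978, -0.0596, 0.3022]
eef_rot: [-0.0, 1.571, 0.0]
ft_force: [-0.6, 0.7, -0.3]
grip_width: 0.0294
```

```bash
cat >> h.py <<'E'
import json
def arc(p0,a0,a1,n,C=None,r=.07,hold=0):
    C=globals()['C'] if C is None else np.array(C)
    p=np.array(p0,float);out=[]
    for i in range(1,n+1):
        a=np.radians(a0+(a1-a0)*i/n); t=C+r*np.array([np.cos(a),np.sin(a)])
        d=np.round((t-p)*100,2); p=p+d/100; out.append([0,d[1],d[0]])
    print(json.dumps(out+[[0,0,0]]*hold)); print('end',p.round(5))
def ang(p,C=None):
    C=globals()['C'] if C is None else np.array(C)
    d=np.array(p[:2])-C; return np.degrees(np.arctan2(d[1],d[0]))%360,np.hypot(*d)
E
python3 - <<'E'
from h import *
p=(.4978,-.0596);print(ang(p)); arc(p,202.4,152.4,5,hold=1)
E
```

```text
(np.float64(202.3447672913202), np.float64(0.07049312023169346))
[[0, 1.18, -0.32], [0, 1.21, -0.15], [0, 1.22, 0.05], [0, 1.19, 0.27], [0, 1.12, 0.47], [0, 0, 0]]
end [ 5.01e-01 -4.00e-04]
```

Call:
play_rows --claw '[0.7, 0.7, 0.7, 0.7, 0.7, 0.7, 0.7, 0.7]' --xyz '[[0, 0, 0], [0, 0, 0], [0, 1.18, -0.32], [0, 1.21, -0.15], [0, 1.22, 0.05], [0, 1.19, 0.27], [0, 1.12, 0.47], [0, 0, 0]]' --rotation '[[0, 0, 0], [0, 0, 0], [0, 0, 0], [0, 0, 0], [0, 0, 0], [0, 0, 0], [0, 0, 0], [0, 0, 0]]'

```text
time: 6.75
ee_pos: [0.5023, 0.0011, 0.3024]
eef_rot: [-0.001, 1.569, 0.001]
ft_force: [9.0, -0.9, -2.7]
grip_width: 0.0261
```

Run:
```python
from h import *
o,T=st();print(o['ee_pos'],ang(o['ee_pos']),o['ft_force'])
p=(.501,-.0004); arc(p,152.4,92.4,6,hold=1)
```

```text
[0.50232318 0.0011032  0.30236069] (np.float64(150.80570797745554), np.float64(0.06950613823151679)) [ 9.04246162 -0.85238297 -2.70379823]
[[0, 1.03, 0.65], [0, 0.9, 0.83], [0, 0.74, 0.97], [0, 0.56, 1.08], [0, 0.37, 1.17], [0, 0.15, 1.21], [0, 0, 0]]
end [0.5601 0.0371]
```

Call:
play_rows --claw '[0.7, 0.7, 0.7, 0.7, 0.7, 0.7, 0.7]' --xyz '[[0, 1.03, 0.65], [0, 0.9, 0.83], [0, 0.74, 0.97], [0, 0.56, 1.08], [0, 0.37, 1.17], [0, 0.15, 1.21], [0, 0, 0]]' --rotation '[[0, 0, 0], [0, 0, 0], [0, 0, 0], [0, 0, 0], [0, 0, 0], [0, 0, 0], [0, 0, 0]]'

```text
time: 7.45
ee_pos: [0.5614, 0.0362, 0.3023]
eef_rot: [-0.003, 1.57, -0.003]
ft_force: [4.5, -17.2, 2.4]
grip_width: 0.0258
```

Run:
```python
from h import *
o,T=st();print(o['ee_pos'],ang(o['ee_pos']),o['ft_force'])
```

```text
[0.56139439 0.03618506 0.3023169 ] (np.float64(91.33330614801483), np.float64(0.06900374685329792)) [  4.528547   -17.23737178   2.44780399]
```

Call:
play_rows --claw '[0.69, 0.69, 0.69]' --xyz '[[0, -0.16, 0.08], [0, 0, 0], [0, 0, 0]]' --rotation '[[0, 0, 0], [0, 0, 0], [0, 0, 0]]'

```text
time: 7.75
ee_pos: [0.5609, 0.0358, 0.3023]
eef_rot: [-0.001, 1.571, -0.0]
ft_force: [0.6, -5.4, 0.5]
grip_width: 0.0266
```

```bash
sed -i 's/^C=.*/C=np.array([.5633,-.0345]); RAD=.07/' h.py
python3 - <<'E'
from h import *
o,T=st();print(o['ee_pos'],ang(o['ee_pos']),o['ft_force'])
p=(.5609,.0355);print(ang(p)); arc(p,92,76,2,hold=2)
E
```

```text
[0.56092265 0.03580397 0.30226404] (np.float64(91.93673603622045), np.float64(0.07034415443850874)) [ 0.64051497 -5.41397319  0.49345604]
(np.float64(91.96365753405202), np.float64(0.07004113077328207))
[[0, -0.04, 0.97], [0, -0.17, 0.96], [0, 0, 0], [0, 0, 0]]
end [0.5802 0.0334]
```

Call:
play_rows --claw '[0.69, 0.69, 0.69, 0.69]' --xyz '[[0, -0.06, 0.97], [0, -0.19, 0.96], [0, 0, 0], [0, 0, 0]]' --rotation '[[0, 0, 0], [0, 0, 0], [0, 0, 0], [0, 0, 0]]'

```text
time: 8.15
ee_pos: [0.5804, 0.0338, 0.3022]
eef_rot: [0.0, 1.57, 0.001]
ft_force: [3.5, 1.3, -0.9]
grip_width: 0.0266
```

```bash
cat >> h.py <<'E'
def rep(p,a):
    o,T=st(); f=o['ft_force']; a0=np.radians(a)
    er=np.array([np.cos(a0),np.sin(a0)]); et=np.array([np.sin(a0),-np.cos(a0)])
    e=o['ee_pos'][:2]-np.array(p)
    print('t',o['time'],'ang',np.round(ang(o['ee_pos']),4),'Frad %.1f Ftan(cw) %.1f'%(f[:2]@er,f[:2]@et),'err rad %.2f tan %.2f mm'%(1e3*e@er,1e3*e@et),'w',o['grip_width'].round(4))
E
python3 - <<'E'
from h import *
p=(.5802,.0330);rep(p,76)
p=(.5802,.0330); arc(p,76,66,4,hold=1)
E
```

```text
Traceback (most recent call last):
  File "h.py", line 39, in rep
    print('t',o['time'],'ang',np.round(ang(o['ee_pos']),4),'Frad %.1f Ftan(cw) %.1f'%(f[:2]@er,f[:2]@et),'err rad %.2f tan %.2f mm'%(1e3*e@er,1e3*e@et),'w',o['grip_width'].round(4))
                                                                                                                                                            ^^^^^^^^^^^^^^^^^^^^^
AttributeError: 'float' object has no attribute 'round'
```

Call:
play_rows --claw '[0.69, 0.69, 0.69]' --xyz '[[0, 0.04, 0], [0, 0, 0], [0, 0, 0]]' --rotation '[[0.122, 0, 0], [0.122, 0, 0], [0, 0, 0]]'

```text
time: 8.45
ee_pos: [0.5796, 0.0331, 0.3022]
eef_rot: [0.194, 1.562, -0.196]
ft_force: [-1.1, -6.4, 1.0]
grip_width: 0.0267
```

```bash
sed -i "s/o\['grip_width'\].round(4)/round(o['grip_width'],4), 'yaw',np.round(np.degrees(np.arctan2(T[1,1],T[0,1])),2),'q6',round(o['q'][5],2), 'tq',np.round(o['ft_torque'],2)/" h.py
python3 - <<'E'
from h import *
p=(.5802,.0334);rep(p,76)
E
```

```text
t 8.45 ang [7.6432e+01 6.9600e-02] Frad -6.5 Ftan(cw) 0.5 err rad -0.40 tan -0.50 mm w 0.0267 yaw 75.76 q6 0.31 tq [-1.13  0.16  0.06]
```

Call:
play_rows --claw '[0.69, 0.69, 0.69, 0.69, 0.69]' --xyz '[[0, -0.01, 0.31], [0, -0.01, 0.31], [0, -0.01, 0.31], [0, -0.01, 0.31], [0, 0, 0]]' --rotation '[[0.044, 0, 0], [0.044, 0, 0], [0.044, 0, 0], [0.044, 0, 0], [0, 0, 0]]'

```text
time: 8.95
ee_pos: [0.591, 0.0285, 0.3021]
eef_rot: [0.329, 1.546, -0.333]
ft_force: [-4.5, -9.5, 1.8]
grip_width: 0.0268
```

```bash
cat >> h.py <<'E'
def rep2():
    o,T=st(); f=o['ft_force']@T; a,r=ang(o['ee_pos'])
    print('t %.2f ang %.2f r %.2f yaw %.2f F(tool) %s w %.4f q6 %.2f'%(o['time'],a,r*1e3,np.degrees(np.arctan2(T[1,1],T[0,1])),f.round(1),o['grip_width'],o['q'][5]))
E
python3 -c "
from h import *
rep2()"
```

```text
t 8.95 ang 66.27 r 68.86 yaw 65.82 F(tool) [ -1.8 -10.5  -0.2] w 0.0268 q6 0.47
```

Call:
play_rows --claw '[0.69, 0.69, 0.69, 0.69, 0.69]' --xyz '[[0, -0.06, 0.31], [0, -0.03, 0.31], [0, -0.02, 0.31], [0, -0.02, 0.31], [0, 0, 0]]' --rotation '[[0.044, 0, 0], [0.044, 0, 0], [0.044, 0, 0], [0.044, 0, 0], [0, 0, 0]]'

```text
time: 9.45
ee_pos: [0.6014, 0.0221, 0.3021]
eef_rot: [0.467, 1.521, -0.469]
ft_force: [-2.7, -5.6, 2.0]
grip_width: 0.0266
```

```bash
python3 -c "
from h import *
rep2()"
```

```text
t 9.45 ang 56.04 r 68.22 yaw 55.76 F(tool) [-2.  -6.2  0.9] w 0.0266 q6 0.63
```

Call:
play_rows --claw '[0.69, 0.69, 0.69, 0.69, 0.69]' --xyz '[[0, -0.04, 0.31], [0, -0.02, 0.31], [0, -0.02, 0.31], [0, -0.01, 0.31], [0, 0, 0]]' --rotation '[[0.044, 0, 0], [0.044, 0, 0], [0.044, 0, 0], [0.044, 0, 0], [0, 0, 0]]'

```text
time: 9.95
ee_pos: [0.6106, 0.014, 0.3021]
eef_rot: [0.604, 1.486, -0.606]
ft_force: [-4.2, -4.1, 1.5]
grip_width: 0.0267
```

```bash
python3 -c "
from h import *
rep2()"
```

```text
t 9.95 ang 45.68 r 67.73 yaw 45.68 F(tool) [-1.5 -5.9 -0.2] w 0.0267 q6 0.80
```

Call:
play_rows --claw '[0.69, 0.69, 0.69, 0.69, 0.69]' --xyz '[[0, -0.04, 0.31], [0, -0.02, 0.31], [0, -0.02, 0.31], [0, -0.01, 0.31], [0, 0, 0]]' --rotation '[[0.044, 0, 0], [0.044, 0, 0], [0.044, 0, 0], [0.044, 0, 0], [0, 0, 0]]'

```text
time: 10.45
ee_pos: [0.6183, 0.0043, 0.3021]
eef_rot: [0.74, 1.442, -0.74]
ft_force: [-3.9, -1.5, 1.2]
grip_width: 0.0266
```

```bash
python3 -c "
from h import *
rep2()"
```

```text
t 10.45 ang 35.21 r 67.37 yaw 35.65 F(tool) [-1.2 -4.1 -1. ] w 0.0266 q6 0.96
```

Call:
play_rows --claw '[0.69, 0.69, 0.69, 0.69, 0.69]' --xyz '[[0, -0.03, 0.31], [0, -0.02, 0.31], [0, -0.01, 0.31], [0, -0.01, 0.31], [0, 0, 0]]' --rotation '[[0.044, 0, 0], [0.044, 0, 0], [0.044, 0, 0], [0.044, 0, 0], [0, 0, 0]]'

```text
time: 10.95
ee_pos: [0.6244, -0.0066, 0.3022]
eef_rot: [0.874, 1.389, -0.875]
ft_force: [-4.5, -2.7, 1.1]
grip_width: 0.0262
```

```bash
python3 -c "
from h import *
rep2()"
```

```text
t 10.95 ang 24.56 r 67.14 yaw 25.60 F(tool) [-1.1 -5.2  0.5] w 0.0262 q6 1.11
```

```bash
python3 -c "
from h import *
from scipy.optimize import least_squares
P=np.array([(.5796,.0328),(.591,.0279),(.6014,.0217),(.6106,.0138),(.6183,.004),(.6244,-.0068)])
print(least_squares(lambda c:np.hypot(*(P-c[:2]).T)-.07,[.56,-.03]).x,least_squares(lambda c:np.hypot(*(P-c[:2]).T)-c[2],[.56,-.03,.07]).x)
"
```

```text
[ 0.56003517 -0.03465397] [ 0.55813493 -0.03680872  0.07275429]
```

Call:
play_rows --claw '[0.69, 0.69, 0.69, 0.69, 0.69]' --xyz '[[0, -0.03, 0.31], [0, -0.02, 0.31], [0, -0.01, 0.31], [0, -0.01, 0.31], [0, 0, 0]]' --rotation '[[0.044, 0, 0], [0.044, 0, 0], [0.044, 0, 0], [0.044, 0, 0], [0, 0, 0]]'

```text
time: 11.45
ee_pos: [0.6282, -0.0183, 0.3022]
eef_rot: [1.007, 1.326, -1.008]
ft_force: [-5.2, -1.6, 1.3]
grip_width: 0.0265
```

```bash
python3 -c "
from h import *
rep2()"
```

```text
t 11.45 ang 14.04 r 66.95 yaw 15.52 F(tool) [-1.3 -5.4  0.2] w 0.0265 q6 1.27
```

Call:
play_rows --claw '[0.69, 0.69, 0.69, 0.69, 0.69]' --xyz '[[0, -0.03, 0.31], [0, -0.01, 0.31], [0, -0.01, 0.31], [0, -0.01, 0.31], [0, 0, 0]]' --rotation '[[0.044, 0, 0], [0.044, 0, 0], [0.044, 0, 0], [0.044, 0, 0], [0, 0, 0]]'

```text
time: 11.95
ee_pos: [0.6301, -0.0305, 0.3022]
eef_rot: [1.139, 1.254, -1.14]
ft_force: [-6.2, 0.1, 1.5]
grip_width: 0.0264
```

```bash
sed -i 's/^C=.*/C=np.array([.5600,-.0347]); RAD=.07/' h.py; python3 -c "
from h import *
rep2()"
```

```text
t 11.95 ang 3.46 r 70.23 yaw 5.44 F(tool) [-1.5 -6.1 -0.7] w 0.0264 q6 1.43
```

Call:
play_rows --claw '[0.69, 0.69, 0.69, 0.69, 0.69]' --xyz '[[0, -0.04, 0.31], [0, -0.02, 0.31], [0, -0.02, 0.31], [0, -0.01, 0.31], [0, 0, 0]]' --rotation '[[0.044, 0, 0], [0.044, 0, 0], [0.044, 0, 0], [0.044, 0, 0], [0, 0, 0]]'

```text
time: 12.45
ee_pos: [0.6297, -0.0427, 0.3022]
eef_rot: [1.269, 1.171, -1.269]
ft_force: [-5.0, -0.2, 0.9]
grip_width: 0.0265
```

```bash
python3 -c "
from h import *
rep2()"
```

```text
t 12.45 ang 353.45 r 70.12 yaw -4.64 F(tool) [-0.9 -5.   0.6] w 0.0265 q6 1.58
```

Call:
play_rows --claw '[0.69, 0.69, 0.69, 0.69, 0.69]' --xyz '[[0, -0.03, 0.31], [0, -0.02, 0.31], [0, -0.01, 0.31], [0, -0.01, 0.31], [0, 0, 0]]' --rotation '[[0.044, 0, 0], [0.044, 0, 0], [0.044, 0, 0], [0.044, 0, 0], [0, 0, 0]]'

```text
time: 12.95
ee_pos: [0.6277, -0.0552, 0.3023]
eef_rot: [1.396, 1.077, -1.396]
ft_force: [-0.5, -0.4, 0.5]
grip_width: 0.0265
```

```bash
python3 -c "
from h import *
rep2()"
```

```text
t 12.95 ang 343.18 r 70.73 yaw -14.70 F(tool) [-0.5 -0.4  0.5] w 0.0265 q6 1.74
```

Call:
play_rows --claw '[0.69, 0.69, 0.69, 0.69, 0.69]' --xyz '[[0, -0.01, 0.31], [0, 0, 0.31], [0, -0.01, 0.31], [0, 0, 0.31], [0, 0, 0]]' --rotation '[[0.044, 0, 0], [0.044, 0, 0], [0.044, 0, 0], [0.044, 0, 0], [0, 0, 0]]'

```text
time: 13.45
ee_pos: [0.6236, -0.0669, 0.3023]
eef_rot: [1.52, 0.973, -1.52]
ft_force: [0.6, -0.7, -0.2]
grip_width: 0.0265
```

```bash
python3 -c "
from h import *
rep2()"
```

```text
t 13.45 ang 333.15 r 71.30 yaw -24.75 F(tool) [0.2 0.8 0.4] w 0.0265 q6 1.90
```

```bash
python3 -c "
from h import *
s=snap('scene','s3.png');cv2.imwrite('pics/sz3.png',cv2.resize(s[100:310,140:340,::-1],None,fx=2.8,fy=2.8))"
```

View pics/sz3.png

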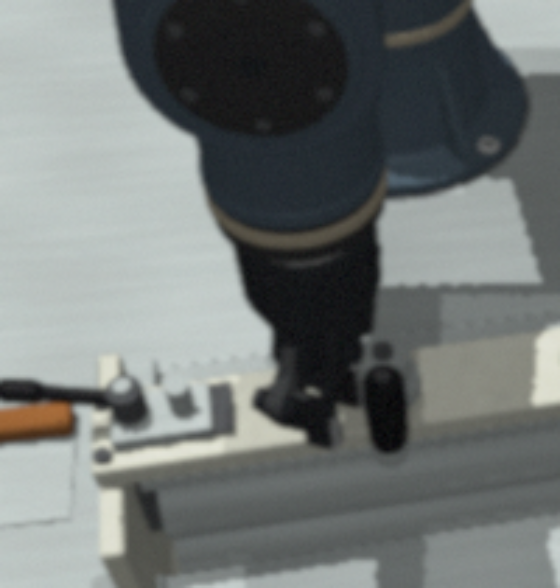

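```bash
python3 -c "
from h import *
print(atz('scene',(277.9,232.0),.327),atz('scene',(277.9,259),.261),atz('scene',(277.9,246),.294))
t=snap('top','t3.png');cv2.imwrite('pics/tz3.png',cv2.resize(t[170:320,310:510,::-1],None,fx=4,fy=4))
for c in ['scene','top']: print([(np.round(r['uv'],1),round(r['confidence'],2)) for r in finder.spot_point(c,'crank_grip')])
"
```

```text
[ 0.62754648 -0.03123152  0.327     ] [ 0.6348955  -0.03606121  0.261     ] [ 0.6314153  -0.03366024  0.294     ]
[(array([275.9, 242.9]), 0.85)]
[(array([349.4, 203.6]), 0.49)]
```

View pics/tz3.png

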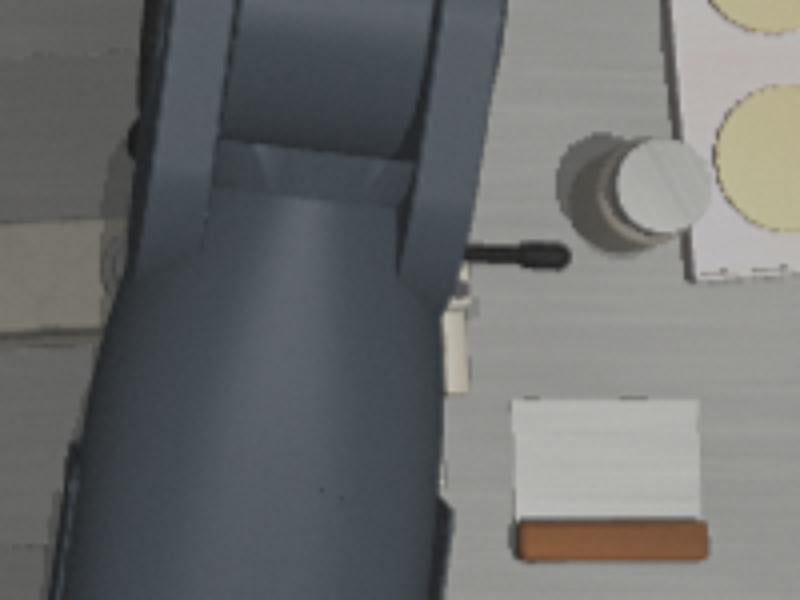

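Call:
play_rows --claw '[0.45, 0.45, 0.45, 0.45, 0.45, 0.45]' --xyz '[[0, 0, 0], [0, 0, 0], [0, 0, 0], [0, 0.37, -1.6], [0, 0.37, -1.7], [0, 0, 0]]' --rotation '[[-0.14, 0, 0], [-0.14, 0, 0], [-0.14, 0, 0], [0, 0, 0], [0, 0, 0], [0, 0, 0]]'

```text
time: 14.25
ee_pos: [0.6321, -0.0313, 0.3021]
eef_rot: [1.219, 1.204, -1.219]
ft_force: [0.3, -0.4, -0.1]
grip_width: 0.0469
```

```bash
python3 -c "
from h import *
rep2()
s=snap('scene','s4.png');cv2.imwrite('pics/sz4.png',cv2.resize(s[100:310,140:340,::-1],None,fx=2.8,fy=2.8))"
```

```text
t 14.25 ang 2.72 r 72.13 yaw -0.75 F(tool) [0.1 0.3 0.4] w 0.0469 q6 1.53
```

View pics/sz4.png

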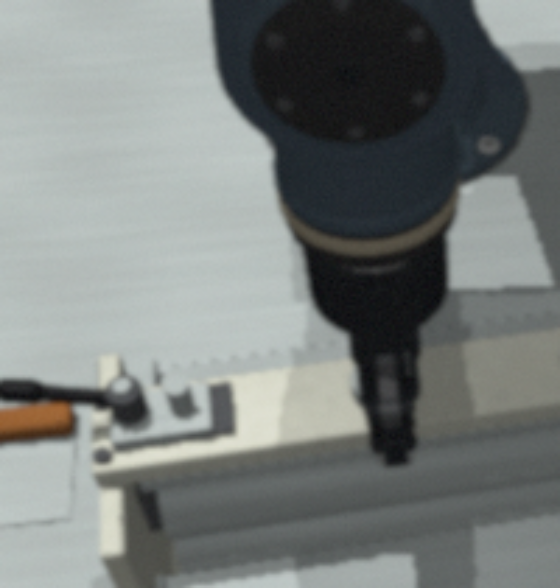

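Call:
play_rows --claw '[0.7, 0.7, 0.7, 0.7]' --xyz '[[0, 0, 0], [0, 0, 0], [0, 0, 0], [0, 0, 0]]' --rotation '[[0, 0, 0], [0, 0, 0], [0, 0, 0], [0, 0, 0]]'

```text
time: 14.7
ee_pos: [0.6306, -0.0342, 0.3025]
eef_rot: [1.219, 1.204, -1.22]
ft_force: [-9.0, 2.1, 3.9]
grip_width: 0.0258
```

Call:
play_rows --claw '[0.7, 0.7]' --xyz '[[0, 0, 0.25], [0, 0, 0]]' --rotation '[[0, 0, 0], [0, 0, 0]]'

```text
time: 14.9
ee_pos: [0.6306, -0.0355, 0.3025]
eef_rot: [1.221, 1.206, -1.218]
ft_force: [-8.2, 12.4, 5.7]
grip_width: 0.026
```

```bash
python3 -c "
from h import *
rep2()"
```

```text
t 14.90 ang 359.34 r 70.63 yaw -0.75 F(tool) [ -5.6  -8.4 -12.3] w 0.0260 q6 1.53
```

Call:
play_rows --claw '[0.7, 0.7]' --xyz '[[0, 0, 0.1], [0, 0, 0]]' --rotation '[[0, 0, 0], [0, 0, 0]]'

```text
time: 15.1
ee_pos: [0.6306, -0.0359, 0.3025]
eef_rot: [1.221, 1.207, -1.218]
ft_force: [-8.1, 15.9, 4.2]
grip_width: 0.0258
```

```bash
python3 -c "
from h import *
rep2();o,T=st();print(o['ee_pos'])"
```

```text
t 15.10 ang 359.03 r 70.61 yaw -0.73 F(tool) [ -4.1  -8.3 -15.8] w 0.0258 q6 1.52
[ 0.63060215 -0.03589605  0.30248271]
```

Call:
play_rows --claw '[0.7, 0.72, 0.75, 0.75]' --xyz '[[0, -0.2, -0.3], [0, 0, 0], [0, 0, 0], [0, 0, 0]]' --rotation '[[0, 0, 0], [0, 0, 0], [0, 0, 0], [0, 0, 0]]' --squeeze 40

```text
time: 15.5
ee_pos: [0.6301, -0.0346, 0.3026]
eef_rot: [1.221, 1.202, -1.218]
ft_force: [5.5, 3.6, 1.8]
grip_width: 0.0251
```

```bash
python3 -c "
from h import *
rep2();o,T=st();print(o['ee_pos'],T.round(4)[:2])
p=(.63,-.0345)
a,r=ang(p);print(a,r)
# rows in tool frame of yaw
def arct(p,a0,n,step,T):
    M=T[:2,1:]  # world xy of tool y,z
    p=np.array(p);
    out=[]
    for i in range(1,n+1):
        a=np.radians(a0+step*i);t=C+.07*np.array([np.cos(a),np.sin(a)])
        d=np.round(M.T@(t-p)*100,2);p=p+M@d/100;out.append([0,float(d[0]),float(d[1])])
    print(out,p);return p
for k in range(3): p=arct(p,.2+120*k,10,12,T)
"
```

```text
t 15.50 ang 0.10 r 70.12 yaw -0.79 F(tool) [-1.8  5.5 -3.6] w 0.0251 q6 1.53
[ 0.63011727 -0.03458102  0.30264839] [[ 1.700e-03  9.999e-01 -1.380e-02]
 [ 5.000e-04 -1.380e-02 -9.999e-01]]
0.16370178173417888 0.07000028571370258
[[0, -0.18, -1.46], [0, -0.47, -1.38], [0, -0.76, -1.26], [0, -1.0, -1.07], [0, -1.19, -0.84], [0, -1.35, -0.57], [0, -1.44, -0.28], [0, -1.46, 0.03], [0, -1.43, 0.33], [0, -1.32, 0.62]] [0.52482086 0.02575584]
[[0, -1.17, 0.88], [0, -0.96, 1.1], [0, -0.71, 1.28], [0, -0.43, 1.4], [0, -0.13, 1.46], [0, 0.18, 1.45], [0, 0.48, 1.38], [0, 0.75, 1.26], [0, 1.0, 1.07], [0, 1.2, 0.84]] [ 0.52524976 -0.09546158]
[[0, 1.34, 0.57], [0, 1.44, 0.28], [0, 1.46, -0.03], [0, 1.43, -0.32], [0, 1.33, -0.62], [0, 1.16, -0.88], [0, 0.96, -1.11], [0, 0.71, -1.28], [0, 0.43, -1.4], [0, 0.13, -1.45]] [ 0.63   -0.0345]
```

Call:
play_rows --claw '[0.75, 0.75, 0.75, 0.75, 0.75]' --xyz '[[0, -0.18, -1.46], [0, -0.47, -1.38], [0, -0.76, -1.26], [0, -1.0, -1.07], [0, -1.19, -0.84]]' --rotation '[[0, 0, 0], [0, 0, 0], [0, 0, 0], [0, 0, 0], [0, 0, 0]]'

```text
time: 16.0
ee_pos: [0.5952, 0.0269, 0.3026]
eef_rot: [1.221, 1.202, -1.216]
ft_force: [6.4, 4.6, 0.3]
grip_width: 0.0258
```

```bash
python3 -c "
from h import *
rep2();o,T=st();rep((.5948,.0262),60.2)"
```

```text
t 16.00 ang 60.25 r 70.91 yaw -0.77 F(tool) [-0.3  6.3 -4.7] w 0.0258 q6 1.63
t 16.0 ang [60.2533  0.0709] Frad 7.2 Ftan(cw) 3.3 err rad 0.77 tan 0.00 mm w 0.0258 yaw -0.77 q6 1.63 tq [ 0.61 -1.13  0.  ]
```

Call:
play_rows --claw '[0.75, 0.75, 0.75, 0.75, 0.75, 0.75, 0.75, 0.75, 0.75, 0.75]' --xyz '[[0, -1.35, -0.57], [0, -1.44, -0.28], [0, -1.46, 0.03], [0, -1.43, 0.33], [0, -1.32, 0.62], [0, -1.17, 0.88], [0, -0.96, 1.1], [0, -0.71, 1.28], [0, -0.43, 1.4], [0, -0.13, 1.46]]' --rotation '[[0, 0, 0], [0, 0, 0], [0, 0, 0], [0, 0, 0], [0, 0, 0], [0, 0, 0], [0, 0, 0], [0, 0, 0], [0, 0, 0], [0, 0, 0]]'

```text
time: 17.0
ee_pos: [0.4899, -0.0364, 0.3026]
eef_rot: [1.22, 1.202, -1.218]
ft_force: [15.7, 3.7, -0.6]
grip_width: 0.0254
```

```bash
python3 -c "
from h import *
rep2();o,T=st();rep((.49,-.0345),180.2)"
```

```text
t 17.00 ang 181.42 r 70.15 yaw -0.77 F(tool) [ 0.6 15.7 -4. ] w 0.0254 q6 1.51
t 17.0 ang [1.814236e+02 7.020000e-02] Frad -15.8 Ftan(cw) 3.7 err rad 0.14 tan -1.94 mm w 0.0254 yaw -0.77 q6 1.51 tq [ 0.77 -3.03  0.01]
```

Call:
play_rows --claw '[0.75, 0.75, 0.75, 0.75, 0.75, 0.75, 0.75, 0.75, 0.75, 0.75]' --xyz '[[0, 0.28, 1.45], [0, 0.48, 1.38], [0, 0.75, 1.26], [0, 1.0, 1.07], [0, 1.2, 0.84], [0, 1.34, 0.57], [0, 1.44, 0.28], [0, 1.46, -0.03], [0, 1.43, -0.32], [0, 1.33, -0.62]]' --rotation '[[0, 0, 0], [0, 0, 0], [0, 0, 0], [0, 0, 0], [0, 0, 0], [0, 0, 0], [0, 0, 0], [0, 0, 0], [0, 0, 0], [0, 0, 0]]'

```text
time: 18.0
ee_pos: [0.5953, -0.095, 0.3024]
eef_rot: [1.22, 1.206, -1.219]
ft_force: [-12.2, 16.5, 12.2]
grip_width: 0.025
```

```bash
python3 -c "
from h import *
rep2();o,T=st();rep((.5962,-.0950),300.2)"
```

```text
t 18.00 ang 300.33 r 69.88 yaw -0.75 F(tool) [-12.1 -12.4 -16.4] w 0.0250 q6 1.42
t 18.0 ang [3.003284e+02 6.990000e-02] Frad -20.4 Ftan(cw) 2.2 err rad -0.44 tan 0.80 mm w 0.025 yaw -0.75 q6 1.42 tq [3.17 2.65 0.01]
```

Call:
play_rows --claw '[0.75, 0.75, 0.75, 0.75, 0.75, 0.75, 0.75, 0.75, 0.75, 0.75]' --xyz '[[0, 1.11, -0.96], [0, 0.96, -1.13], [0, 0.71, -1.28], [0, 0.43, -1.4], [0, 0.13, -1.45], [0, -0.18, -1.46], [0, -0.47, -1.38], [0, -0.76, -1.26], [0, -1.0, -1.07], [0, -1.19, -0.84]]' --rotation '[[0, 0, 0], [0, 0, 0], [0, 0, 0], [0, 0, 0], [0, 0, 0], [0, 0, 0], [0, 0, 0], [0, 0, 0], [0, 0, 0], [0, 0, 0]]'

```text
time: 19.0
ee_pos: [0.5956, 0.0267, 0.3026]
eef_rot: [1.22, 1.202, -1.217]
ft_force: [5.6, 2.8, 4.5]
grip_width: 0.0254
```

```bash
python3 -c "
from h import *
rep2();o,T=st();rep((.5953,.0270),60.2)"
```

```text
t 19.00 ang 59.87 r 70.98 yaw -0.77 F(tool) [-4.5  5.6 -2.9] w 0.0254 q6 1.63
t 19.0 ang [59.8734  0.071 ] Frad 5.3 Ftan(cw) 3.5 err rad -0.11 tan 0.44 mm w 0.0254 yaw -0.77 q6 1.63 tq [ 0.44 -1.02  0.07]
```

Good: one turn plus 60°. Continue.

Call:
play_rows --claw '[0.75, 0.75, 0.75, 0.75, 0.75, 0.75, 0.75, 0.75, 0.75, 0.75]' --xyz '[[0, -1.35, -0.57], [0, -1.44, -0.28], [0, -1.46, 0.03], [0, -1.43, 0.33], [0, -1.32, 0.62], [0, -1.17, 0.88], [0, -0.96, 1.1], [0, -0.71, 1.28], [0, -0.43, 1.4], [0, -0.13, 1.46]]' --rotation '[[0, 0, 0], [0, 0, 0], [0, 0, 0], [0, 0, 0], [0, 0, 0], [0, 0, 0], [0, 0, 0], [0, 0, 0], [0, 0, 0], [0, 0, 0]]'

```text
time: 20.0
ee_pos: [0.49, -0.0356, 0.3025]
eef_rot: [1.219, 1.202, -1.219]
ft_force: [9.4, 3.6, 4.1]
grip_width: 0.0253
```

Call:
play_rows --claw '[0.75, 0.75, 0.75, 0.75, 0.75, 0.75, 0.75, 0.75, 0.75, 0.75]' --xyz '[[0, 0.18, 1.45], [0, 0.48, 1.38], [0, 0.75, 1.26], [0, 1.0, 1.07], [0, 1.2, 0.84], [0, 1.34, 0.57], [0, 1.44, 0.28], [0, 1.46, -0.03], [0, 1.43, -0.32], [0, 1.33, -0.62]]' --rotation '[[0, 0, 0], [0, 0, 0], [0, 0, 0], [0, 0, 0], [0, 0, 0], [0, 0, 0], [0, 0, 0], [0, 0, 0], [0, 0, 0], [0, 0, 0]]'

```text
time: 21.0
ee_pos: [0.5953, -0.0948, 0.3024]
eef_rot: [1.219, 1.205, -1.219]
ft_force: [-11.5, 11.4, 13.5]
grip_width: 0.0254
```

```bash
python3 -c "
from h import *
rep2();o,T=st();rep((.5962,-.0940),300.2)
s=snap('scene','s5.png');cv2.imwrite('pics/sz5.png',cv2.resize(s[100:310,140:340,::-1],None,fx=2.8,fy=2.8))"
```

```text
t 21.00 ang 300.43 r 69.70 yaw -0.76 F(tool) [-13.5 -11.7 -11.3] w 0.0254 q6 1.43
t 21.0 ang [3.004305e+02 6.970000e-02] Frad -15.6 Ftan(cw) 4.2 err rad 0.24 tan 1.18 mm w 0.0254 yaw -0.76 q6 1.43 tq [ 2.24  2.21 -0.01]
```

View pics/sz5.png

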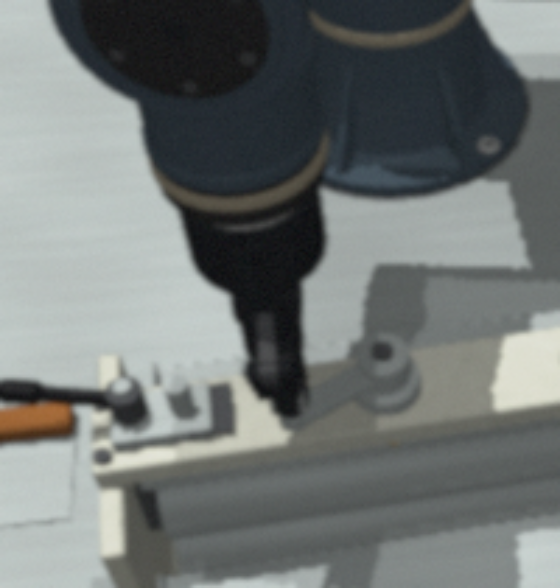

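The grip is still held, with the crank arm running from hub (382,352 in the zoom) to the fingers. That is 1 turn and 300°. Continue: 60° + 60°, 120°, 120°, 60°.

Call:
play_rows --claw '[0.75, 0.75, 0.75, 0.75, 0.75, 0.75, 0.75, 0.75, 0.75, 0.75]' --xyz '[[0, 1.13, -0.91], [0, 0.96, -1.11], [0, 0.71, -1.28], [0, 0.43, -1.4], [0, 0.13, -1.45], [0, -0.18, -1.46], [0, -0.47, -1.38], [0, -0.76, -1.26], [0, -1.0, -1.07], [0, -1.19, -0.84]]' --rotation '[[0, 0, 0], [0, 0, 0], [0, 0, 0], [0, 0, 0], [0, 0, 0], [0, 0, 0], [0, 0, 0], [0, 0, 0], [0, 0, 0], [0, 0, 0]]'

```text
time: 22.05
ee_pos: [0.5956, 0.0268, 0.3025]
eef_rot: [1.22, 1.201, -1.217]
ft_force: [5.3, 1.2, 8.2]
grip_width: 0.025
```

Call:
play_rows --claw '[0.75, 0.75, 0.75, 0.75, 0.75, 0.75, 0.75, 0.75, 0.75, 0.75]' --xyz '[[0, -1.35, -0.57], [0, -1.44, -0.28], [0, -1.46, 0.03], [0, -1.43, 0.33], [0, -1.32, 0.62], [0, -1.17, 0.88], [0, -0.96, 1.1], [0, -0.71, 1.28], [0, -0.43, 1.4], [0, -0.13, 1.46]]' --rotation '[[0, 0, 0], [0, 0, 0], [0, 0, 0], [0, 0, 0], [0, 0, 0], [0, 0, 0], [0, 0, 0], [0, 0, 0], [0, 0, 0], [0, 0, 0]]'

```text
time: 23.05
ee_pos: [0.49, -0.0353, 0.3025]
eef_rot: [1.219, 1.202, -1.218]
ft_force: [9.3, 3.2, 5.3]
grip_width: 0.0252
```

Call:
play_rows --claw '[0.75, 0.75, 0.75, 0.75, 0.75, 0.75, 0.75, 0.75, 0.75, 0.75]' --xyz '[[0, 0.18, 1.45], [0, 0.48, 1.38], [0, 0.75, 1.26], [0, 1.0, 1.07], [0, 1.2, 0.84], [0, 1.34, 0.57], [0, 1.44, 0.28], [0, 1.46, -0.03], [0, 1.43, -0.32], [0, 1.33, -0.62]]' --rotation '[[0, 0, 0], [0, 0, 0], [0, 0, 0], [0, 0, 0], [0, 0, 0], [0, 0, 0], [0, 0, 0], [0, 0, 0], [0, 0, 0], [0, 0, 0]]'

```text
time: 24.05
ee_pos: [0.5951, -0.0948, 0.3024]
eef_rot: [1.219, 1.204, -1.22]
ft_force: [-9.3, 9.4, 14.3]
grip_width: 0.0253
```

```bash
python3 -c "
from h import *
rep2();o,T=st();rep((.5962,-.0940),300.2)"
```

```text
t 24.05 ang 300.30 r 69.59 yaw -0.78 F(tool) [-14.3  -9.5  -9.3] w 0.0253 q6 1.43
t 24.05 ang [3.002998e+02 6.960000e-02] Frad -12.8 Ftan(cw) 3.3 err rad 0.13 tan 1.34 mm w 0.0253 yaw -0.78 q6 1.43 tq [1.83 1.9  0.03]
```

Call:
play_rows --claw '[0.75, 0.75, 0.75, 0.75, 0.75, 0.75, 0.75]' --xyz '[[0, 1.13, -0.89], [0, 0.96, -1.1], [0, 0.71, -1.28], [0, 0.43, -1.4], [0, 0.13, -1.4], [0, 0, 0], [0, 0, 0]]' --rotation '[[0, 0, 0], [0, 0, 0], [0, 0, 0], [0, 0, 0], [0, 0, 0], [0, 0, 0], [0, 0, 0]]'

```text
time: 24.75
ee_pos: [0.6302, -0.0346, 0.3026]
eef_rot: [1.219, 1.202, -1.218]
ft_force: [2.9, 3.2, 8.8]
grip_width: 0.0251
```

```bash
python3 -c "
from h import *
rep2();o,T=st();rep((.630,-.0345),0.2)"
```

```text
t 24.75 ang 0.09 r 70.21 yaw -0.73 F(tool) [-8.8  2.9 -3.2] w 0.0251 q6 1.53
t 24.75 ang [0.0883 0.0702] Frad 3.0 Ftan(cw) -3.2 err rad 0.21 tan 0.09 mm w 0.0251 yaw -0.73 q6 1.53 tq [ 0.52 -0.67  0.01]
```

Call:
play_rows --claw '[0.45, 0.4, 0.4, 0.4, 0.4, 0.4, 0.4]' --xyz '[[0, 0, 0], [0, 0, 0], [0, 0, 0], [-2, 0, 0], [-3, 0, 0], [-3, 0, 0], [-2, 0, 0]]' --rotation '[[0, 0, 0], [0, 0, 0], [0, 0, 0], [0, 0, 0], [0, 0, 0], [0, 0, 0], [0, 0, 0]]'

```text
time: 25.45
ee_pos: [0.6291, -0.0342, 0.4041]
eef_rot: [1.219, 1.202, -1.218]
ft_force: [0.5, -0.1, 1.1]
grip_width: 0.0513
```

```bash
python3 -c "
from h import *
rep2();o,T=st();print(o['ee_pos'])
s=snap('scene','s6.png');cv2.imwrite('pics/sz6.png',cv2.resize(s[100:310,140:340,::-1],None,fx=2.8,fy=2.8))"
```

```text
t 25.45 ang 0.40 r 69.13 yaw -0.76 F(tool) [-1.1  0.5  0.1] w 0.0513 q6 1.53
[ 0.62912458 -0.03421862  0.40410054]
```

View pics/sz6.png

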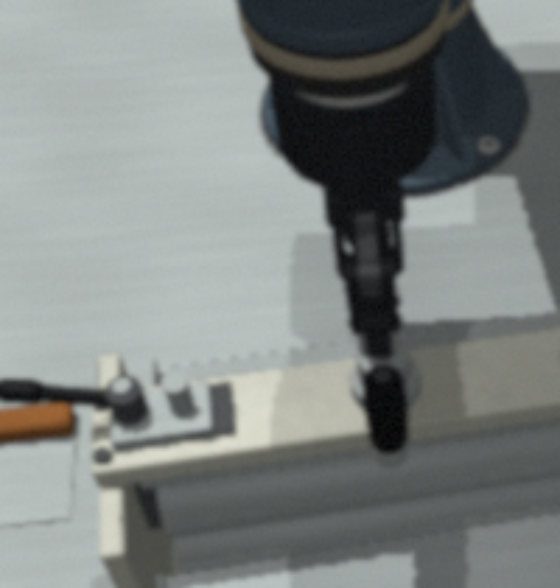

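Call:
play_rows --claw '[0.4, 0.4, 0.4, 0.4, 0.4, 0.4, 0.4, 0.4, 0.4]' --xyz '[[0, -0.75, 2.86], [0, -0.75, 2.86], [0, -0.75, 2.86], [0, -0.75, 2.86], [0, -0.75, 2.86], [0, -0.75, 2.86], [0, -0.75, 2.86], [0, -0.75, 2.86], [0, 0, 0]]' --rotation '[[0, 0, 0], [0, 0, 0], [0, 0, 0], [0, 0, 0], [0, 0, 0], [0, 0, 0], [0, 0, 0], [0, 0, 0], [0.046, 0, 0]]'

```text
time: 26.4
ee_pos: [0.5652, -0.2653, 0.4015]
eef_rot: [1.254, 1.18, -1.256]
ft_force: [0.8, 0.1, -1.1]
grip_width: 0.0511
```

Call:
play_rows --claw '[0.4, 0.4, 0.4, 0.4]' --xyz '[[3, 0, 0], [3, 0, 0], [2, 0, 0], [0, 0, 0]]' --rotation '[[0, 0, 0], [0, 0, 0], [0, 0, 0], [0, 0, 0]]'

```text
time: 26.8
ee_pos: [0.5652, -0.2616, 0.3195]
eef_rot: [1.252, 1.185, -1.255]
ft_force: [-0.4, 0.9, -0.3]
grip_width: 0.0512
```

```bash
python3 -c "
from h import *
rep2();o,T=st();print(o['ee_pos'])
s=snap('scene','s7.png');cv2.imwrite('pics/sz7.png',cv2.resize(s[100:310,80:280,::-1],None,fx=2.8,fy=2.8))
t=snap('top','t7.png');cv2.imwrite('pics/tz7.png',cv2.resize(t[170:320,310:510,::-1],None,fx=4,fy=4))
for c in ['scene','top']:
  for n in ['crank_grip','clamp_end']: print(n,c,[(np.round(r['uv'],1),round(r['confidence'],2)) for r in finder.spot_point(c,n)])
"
```

```text
t 26.80 ang 271.31 r 226.98 yaw -3.39 F(tool) [ 0.3 -0.5 -0.9] w 0.0512 q6 1.20
[ 0.5651768  -0.26162013  0.31946407]
crank_grip scene [(array([276.7, 246.5]), 0.89)]
clamp_end scene [(array([145.6, 238. ]), 0.79)]
crank_grip top [(array([348.4, 203. ]), 0.61)]
clamp_end top [(array([443.9, 231.9]), 0.76)]
```

View pics/sz7.png

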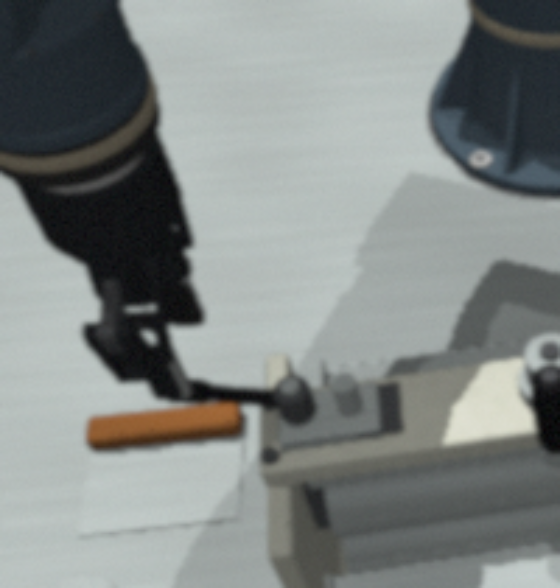

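View pics/tz7.png

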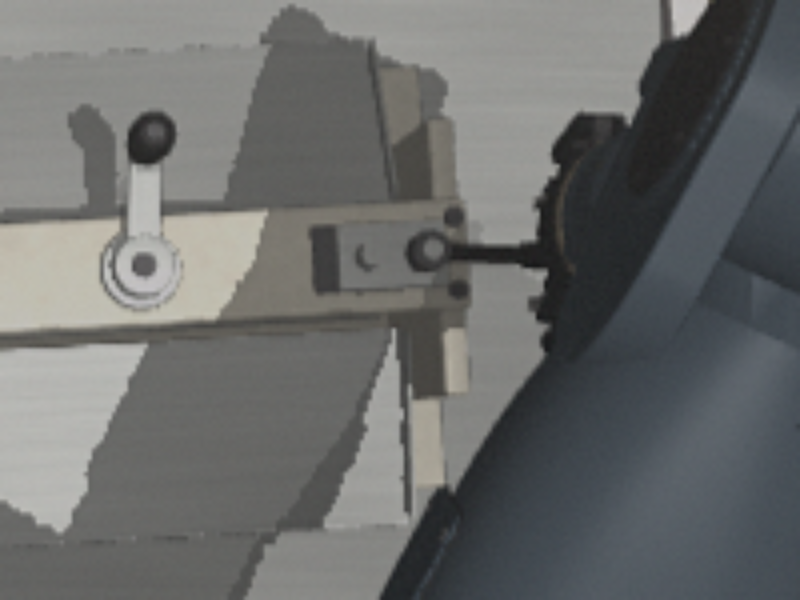

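Call:
play_rows --claw '[0.4, 0.4, 0.4, 0.4]' --xyz '[[1.5, 0, 0], [1.5, 0, 0], [1.5, 0, 0], [0, 0, 0]]' --rotation '[[0, 0, 0], [0, 0, 0], [0, 0, 0], [0, 0, 0]]' --squeeze 25

```text
time: 27.5
ee_pos: [0.5661, -0.2617, 0.2761]
eef_rot: [1.252, 1.183, -1.254]
ft_force: [-0.6, 0.1, -0.6]
grip_width: 0.0511
```

Call:
play_rows --claw '[0.85, 0.85, 0.85, 0.85, 0.85]' --xyz '[[0, 0, 0], [0, 0, 0], [0, 0, 0], [0, 0, 0], [0, 0, 0]]' --rotation '[[0, 0, 0], [0, 0, 0], [0, 0, 0], [0, 0, 0], [0, 0, 0]]'

```text
time: 28.0
ee_pos: [0.567, -0.2621, 0.2785]
eef_rot: [1.253, 1.178, -1.252]
ft_force: [0.9, -1.6, 6.3]
grip_width: 0.0149
```

```bash
python3 -c "
from h import *
rep2();o,T=st();print(o['ee_pos'],np.round(o['q'],2))
"
```

```text
t 28.00 ang 271.76 r 227.54 yaw -3.39 F(tool) [-6.3  1.   1.5] w 0.0149 q6 1.20
[ 0.56697438 -0.26213586  0.27847045] [-0.43  0.49  0.41  1.49 -0.    1.2 ]
```

Call:
play_rows --claw '[0.85, 0.85, 0.85, 0.85, 0.85, 0.85]' --xyz '[[0, -0.62, -0.03], [0, -0.62, -0.03], [0, -0.62, -0.03], [0, -0.62, -0.03], [0, -0.62, -0.03], [0, 0, 0]]' --rotation '[[0.1, 0, 0], [0.1, 0, 0], [0.1, 0, 0], [0.1, 0, 0], [0.1, 0, 0], [0, 0, 0]]'

```text
time: 28.6
ee_pos: [0.5374, -0.2529, 0.2785]
eef_rot: [1.61, 0.887, -1.608]
ft_force: [2.9, -2.5, 7.6]
grip_width: 0.015
```

```bash
python3 -c "
from h import *
C=np.array([.5695,-.2003])
rep2();o,T=st();print(o['ee_pos'],ang(o['ee_pos'],C),np.round(o['q'],2))
"
```

```text
t 28.60 ang 264.08 r 219.33 yaw -32.15 F(tool) [-7.6  3.8  0.5] w 0.0150 q6 1.69
[ 0.53737144 -0.25286182  0.27846971] (np.float64(238.56452705923178), np.float64(0.061603483918946766)) [-0.44  0.41  0.3   1.45 -0.    1.69]
```

Call:
play_rows --claw '[0.85, 0.85, 0.85, 0.85, 0.85, 0.85, 0.85]' --xyz '[[0, -0.62, -0.03], [0, -0.62, -0.03], [0, -0.62, -0.03], [0, -0.62, -0.03], [0, -0.62, -0.03], [0, -0.62, -0.03], [0, 0, 0]]' --rotation '[[0.1, 0, 0], [0.1, 0, 0], [0.1, 0, 0], [0.1, 0, 0], [0.1, 0, 0], [0.1, 0, 0], [0, 0, 0]]'

```text
time: 29.3
ee_pos: [0.5139, -0.225, 0.2784]
eef_rot: [1.996, 0.414, -1.992]
ft_force: [5.2, -2.2, 7.9]
grip_width: 0.0149
```

```bash
python3 -c "
from h import *
C=np.array([.5695,-.2003])
rep2();o,T=st();print(o['ee_pos'],ang(o['ee_pos'],C),np.round(o['q'],2))
"
```

```text
t 29.30 ang 256.38 r 195.81 yaw -66.43 F(tool) [-7.9  4.1 -3.9] w 0.0149 q6 2.32
[ 0.51388879 -0.2250058   0.27843111] (np.float64(203.95362984973846), np.float64(0.0608521401157787)) [-0.41  0.34  0.19  1.42 -0.    2.32]
```

Call:
play_rows --claw '[0.85, 0.85, 0.85]' --xyz '[[0, -0.31, -0.01], [0, -0.31, -0.01], [0, 0, 0]]' --rotation '[[0.05, 0, 0], [0.05, 0, 0], [0, 0, 0]]'

```text
time: 29.6
ee_pos: [0.512, -0.2196, 0.2784]
eef_rot: [2.054, 0.321, -2.049]
ft_force: [4.5, -4.9, 7.5]
grip_width: 0.0151
```

```bash
python3 -c "
from h import *
C=np.array([.5695,-.2003])
rep2();o,T=st();print(o['ee_pos'],ang(o['ee_pos'],C))
"
```

```text
t 29.60 ang 255.43 r 191.02 yaw -72.06 F(tool) [-7.4  6.1 -2.8] w 0.0151 q6 2.42
[ 0.51195127 -0.21957548  0.2784463 ] (np.float64(198.5178548339945), np.float64(0.0606910251256298))
```

Call:
play_rows --claw '[0.85, 0.85]' --xyz '[[0, -0.25, -0.01], [0, 0, 0]]' --rotation '[[0.04, 0, 0], [0, 0, 0]]'

```text
time: 29.8
ee_pos: [0.5111, -0.2181, 0.2785]
eef_rot: [2.075, 0.281, -2.072]
ft_force: [2.7, -12.7, 8.0]
grip_width: 0.0148
```

```bash
python3 -c "
from h import *
C=np.array([.5695,-.2003])
rep2();o,T=st();print(o['ee_pos'],ang(o['ee_pos'],C))
"
```

```text
t 29.80 ang 255.08 r 189.81 yaw -74.36 F(tool) [-7.9 13.   0.8] w 0.0148 q6 2.47
[ 0.51112382 -0.21811416  0.27845128] (np.float64(196.97017028163134), np.float64(0.06103378554040543))
```

Call:
play_rows --claw '[0.5, 0.5, 0.5, 0.5, 0.5, 0.5, 0.5, 0.5]' --xyz '[[0, 0, 0], [0, 0, 0], [0, 0, 0], [-2, 0, 0], [-3, 0, 0], [-3, 0, 0], [-2, 0, 0], [0, 0, 0]]' --rotation '[[0, 0, 0], [0, 0, 0], [0, 0, 0], [0, 0, 0], [0, 0, 0], [0, 0, 0], [0, 0, 0], [0, 0, 0]]'

```text
time: 30.6
ee_pos: [0.511, -0.2166, 0.3796]
eef_rot: [2.078, 0.283, -2.072]
ft_force: [0.8, -1.3, 0.1]
grip_width: 0.0425
```

```bash
python3 -c "
from h import *
rep2()"
```

```text
t 30.60 ang 254.91 r 188.42 yaw -74.37 F(tool) [-0.1  1.4 -0.5] w 0.0425 q6 2.47
```

Call:
play_rows --claw '[0.5, 0.5, 0.5, 0.5, 0.5]' --xyz '[[0, 0, 3], [0, 0, 3], [0, 0, 3], [0, 0, 3], [0, 0, 0]]' --rotation '[[0, 0, 0], [0, 0, 0], [0, 0, 0], [0, 0, 0], [0, 0, 0]]'

```text
time: 31.1
ee_pos: [0.3922, -0.2492, 0.3772]
eef_rot: [2.076, 0.283, -2.077]
ft_force: [-0.4, -0.1, 0.2]
grip_width: 0.0428
```

```bash
python3 -c "
from h import *
rep2()
s=snap('scene','s8.png');cv2.imwrite('pics/sz8.png',cv2.resize(s[160:360,80:340,::-1],None,fx=3,fy=3))
t=snap('top','t8.png');cv2.imwrite('pics/tz8.png',cv2.resize(t[170:320,310:510,::-1],None,fx=4,fy=4))
"
```

```text
t 31.10 ang 231.96 r 272.31 yaw -74.50 F(tool) [-0.2  0.   0.4] w 0.0428 q6 2.31
```

View pics/sz8.png

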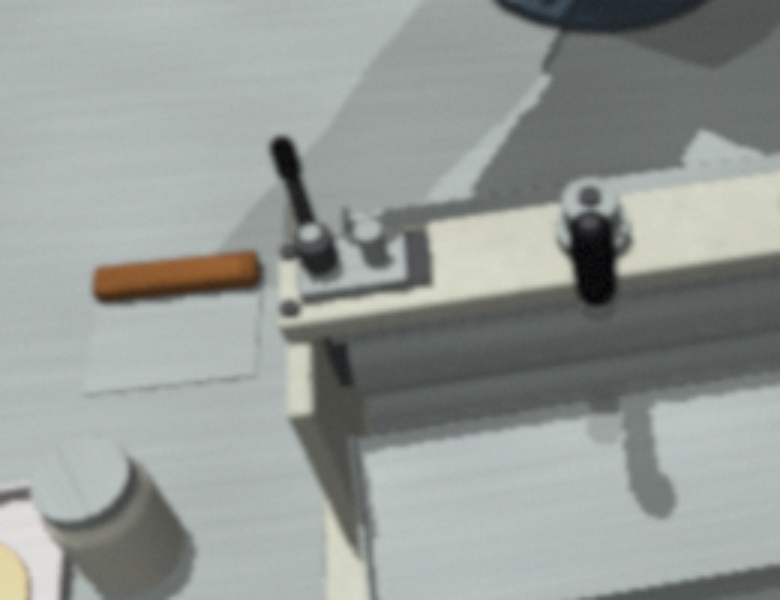

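View pics/tz8.png

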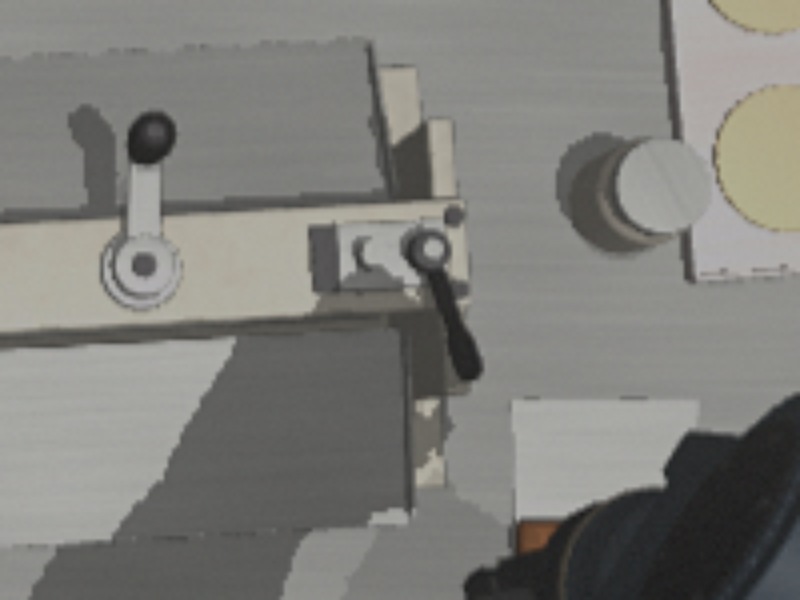

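```bash
python3 -c "
from h import *
print(env.close_job())"
```

```text
the job is handed in; nothing more can be done
None
```

The crank is set three turns open from where the rollers touched, and the clamp lever is swung to its stop. The job was handed in at about 31 s of the 72 s.

**Closing:** I wound the crank clockwise about 0.56 turn until it came up hard. On the way the light grip slipped off the handle once, near the touch angle. I took hold again and tested it: the force rose to about 12 N and then 16 N with barely any movement, which I took as roller contact. At 16 N it was well below the 28 N limit.

**Winding back:** I led the grip counter-clockwise through three full turns. The drag read 2 to 4 N at nearly every check, and the grip stayed in hand. The hand finished within 0.1 mm of where it had held the grip at contact. In the pictures the crank stands at the same angle as it did at contact.

**Clamp:** I let go of the crank and swung the lever round until the force jumped to about 13 N. I worked the lever angle out as about 1.33 rad, against the stop at 1.35.

**Last checks:** The hand is open and clear of the machine. In the last pictures the crank is unmoved, the lever is at its stop, and the jar and scraper are where they were. I did not look at the bowl again at the end, but the arm never worked low near it.

**Not measured:** The roller gap cannot be read in the camera images. The touch point rests on the force readings, and the 3 mm on the turn count.

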